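# Take the mixed-water temperature at a pipe-box test plug

## Robot

A 6-joint arm with a two-finger parallel gripper is mounted at the origin on the work surface. World frame = base frame: x ahead of the robot, y to its left, z up, the work surface at z = 0. Lengths are in m, angles in degrees, forces in N, time in s.
With the tool pointing down it reaches from about 0.25 to 0.725 m from the base axis. Payload 9.7 kg.
Tool frame: the origin (TCP) lies on the centre line of the jaws, within the pads' length; the fingertips stand 17 mm ahead of it and the grasp point (between the pads) lies 2 mm behind it (bot.tip_extent is the distance from the TCP to the fingertips, in m); z points along the fingers, y is the line along which they close (so a half turn about z gives the same grasp; the last joint's range is limited). The gripper opens to 85 mm and grips with 20 to 120 N. Pads are 22 mm wide; open, the fingers measure 114 mm over their backs; the gripper's body (76 mm by 85 mm) begins 54 mm behind the grasp point. The pads swing forward as they close: fully open they stand 13 mm farther back than shut.
Start: joints at [63.942, 4.979, 10.078, 95.1, 0, 90], TCP at [0.242, 0.494, 0.248] pointing down, gripper open.
Joint ranges: [-179.16, 179.16], [-48.56, 103.87], [-65.8, 70.77], [-126.05, 130.52], [-82.76, 87.17], [-180, 180]. Speed limits (degrees/s): [127.2, 127.2, 147.25, 180, 180, 180].

## Interface

Orientations are given as [roll, pitch, yaw] about the fixed x, y, z axes, in that order (R = Rz(yaw) Ry(pitch) Rx(roll)).
In Python, from workcell import bot gives the robot as it stands.
- The arm moves only by the tool carry_out, never from a script. Its argument "moves" is text: rows parted by semicolons, each of 7 numbers parted by spaces: the shift along the tool's x, y, z in mm, then the turn, a rotation vector about the tool's x, y, z in degrees, then the finger opening in mm, from 0 to 85.4. A call has 1 to 20 rows; each row is the pose to reach, as a shift and turn from the pose commanded when the call began, along the tool's axes at that moment; what a row does not reach only later rows make up. A row lasts 1/10 s, in which the tool goes at most 50 mm and 8.59 degrees, less where a joint would pass 70% of its speed; a pose out of reach is approached as far as the arm can. A call with a gripper value outside its range is refused whole. The fingers move at their own pace and stop on an object; "force" is the grip in N (left out, the last holds). Time passes only in rows, so rows that repeat a pose let the fingers close. It gives the time, the measured TCP pose, the force, the opening and the grip force at its end, in the units of the state.
- bot.get_obs(): the state, without advancing time (a new reading comes with each control period).
- bot.camera(name): name is "side" or "top" or "wrist"; returns a dict with "img" (480x640x3 uint8, red, green, blue), "mtx" (3x3 intrinsics, pixels), "k1" (the pictures are not rectified: a ray, as slopes to the right and down, at radius r is drawn at 1 + k1 r^2 times it, then the intrinsics apply), "position" and "orientation" of the camera in the world; the wrist camera has in their place "mount" (4x4, takes a point from camera to tool coordinates, whose origin is the TCP and whose axes are the flange's). Camera axes: x right, y up, looking along -z (the intrinsics and any distortion apply to the point x, -y, -z); pixel columns grow to the right and rows downward; lengths in m; the calibration is good to about 2 mm. A picture is of the moment at which its call begins: read the wrist's pose just before it. There is no depth.
- bot.job_done(): hands the job in; it is judged then, once.
The state is a dict: "time": time; "q": joint angles; "qd": joint speeds; "joint_efforts": joint torques, N m; "ee_pos": TCP position; "tcp_rot": TCP orientation; "wrist_force": force on the tool from outside, world axes, zero at the start; "torque": the same for the moment, N m; "opening": finger opening in m; "grasp_force": force on a finger pad.
Only numpy, scipy, OpenCV 4.12 (cv2) and the standard library are available. Lean on these libraries where they do the work, as an engineer would, in place of code of your own. Each camera call takes 0.05 s, during which the arm holds its last target. There are 200 camera calls.

## Task

Raise the hinged cover of the tiled pipe box until it stands upright, and leave it standing. Then take the surface thermometer out of its holder and hold its sprung tip on the middle of the marked brass test plug inside the box, square to the plug's slanted face, with light pressure so that the tip is pushed about half-way in. Finish like that, still gripping the thermometer on the plug for the reading: do not put it down or let go, and leave the soap bottle, the tumbler and the wrench where they are.

Things in the scene. Friction and masses are not known exactly. Their poses are not given: they have to be found in the camera images.
- pipe_box: Open box clad in white tiles, fixed: 260 (x) by 220 (y) mm, 120 high, walls 12. Origin under its centre, z up, -x end roughly towards the robot. Copper feed pipes leave both x ends at y +35 mm, 61 mm high at most, reaching 176 mm from the middle. Inside, a brass mixing valve at y +35 mm (grey cap up to 96 mm high); from it the outlet pipe runs to -y, 50 mm up, and carries the test plug.
- cover (a joint): Angle of the white cover board (270 mm along the hinge, 228 across, 12 thick, 0.42 kg). 0 = shut flat on the box; starts shut or a little ajar; pi/2 = upright; limit 2.2 (leaning back). Hinge along the box's +y top edge, free edge at -y. Stiff hinge (about 0.6 N m of friction): it stays where it is left; lifting it takes about 5 N at the handle.
- cover_handle (a point): Middle of the cover's white D-handle bar: round, 12 mm thick, 86 mm clear between its legs, parallel to the hinge, 35 mm off the cover's face, 205 mm from the hinge, 20 mm inside the free edge. Axes turn with the cover: x along bar and hinge, y towards the hinge, z out of the cover's outer face (up when shut; level to the box's +y, away from the box, when upright). The bar can roll in a grip.
- cover_hinge (a point): Point on the cover's hinge line at the middle of the box's +y top edge, 120 mm above the worktop. Axes turn with the cover, like those of cover_handle. Opening turns the cover about its -x axis.
- plug_face (a point): Centre of the flat round top face (28 mm across, dark ring 19 mm across and centre dot) of the brass test plug. In the box's frame 12 mm to -x, 35 mm to -y of the middle, 82 mm above the worktop. z = outward normal of the face: it leans 20 degrees (0.35 rad) from straight up towards the box's -x end (the robot's side); y as the box's. Rigid. Hidden until the cover is raised.
- probe_grip (a point): Where to hold the surface thermometer: on its axis, 150 mm from its tip end. Tool 180 mm long, about 0.14 kg: flat black body 36 mm (x) by 24 mm (y), top 30 mm above this point, underside 80 mm below; then a thin steel stem and a 13 mm sleeve ending 12 mm before the tip end. z along the tool from tip to top. Starts upright in its holder, this point 163 mm above the worktop.
- probe_point (a point): End of the thermometer's sprung tip: flat, 8 mm across, copper. 150 mm below probe_grip when the tip is out; it moves with the tip as that is pushed in. Axes as probe_grip (z from the tip up the tool).
- probe_tip (a joint): How far the sprung tip is pushed into its sleeve, in m: 0 = fully out, 0.010 = fully in, 0.005 = half-way. The spring pushes back with about 1 N at the start, 5 N fully in (0.4 N per mm).
- probe: The surface thermometer as a whole (same tool): origin on its axis at the end of the tip when out, z up the tool.
- test_plug: The brass test plug as a whole: origin on the outlet pipe's axis, 34 mm under the centre of its face, z along the normal of its face.
- holder: Grey weighted holder of the thermometer, fixed: 80 by 70 mm, 110 mm high, on a 96 by 86 mm rubber foot; origin under its centre. The lowest 27 mm of the thermometer's body stand in a pocket open at the top (about 3 mm of play a side), the stem hangs in an 18 mm bore below. Straight up 27 mm frees the body, 100 mm the whole tool.
- soap: Bystander: orange soap bottle, 58 mm across, 150 mm high, origin under its centre, loose. Leave alone.
- tumbler: Bystander: white ceramic tumbler, 72 mm across, 100 mm high, origin under its centre, loose. Leave alone.
- wrench: Bystander: steel wrench lying on the worktop beyond the hinge side of the box, loose. Leave alone.
There are look-alikes about, which are no part of the job. Of the things shaped like the probe, the black one is meant.

How it is judged (in metres and radians):
On the way:
1. the cover stands upright (within 12 degrees) (value of joint cover between 1.36 and 1.78 rad), for 0.2 s.
At the end, for the whole second after the job is handed in: Cover upright (78 to 102 degrees); tip end within 10 mm of the centre of the plug's face, thermometer square to it within 8 degrees, tip pushed in 2 to 8 mm (0.8 to 8 N), still gripped and clear of its holder; soap bottle, tumbler and wrench within 30 mm of where they stood (all of step 1 and distance between probe_point and plug_face below 0.01 m and angle between the z axis of probe_point and the z axis of plug_face, either way round below 0.14 rad and value of joint probe_tip between 0.002 and 0.008 m and contact force between probe and test_plug between 0.8 and 8 N and contact force between the fingers and probe above 2 N and contact force between probe and holder below 0.1 N and linear speed of probe below 0.02 m/s and distance of each of soap, tumbler, wrench from where it was at the start of the episode below 0.03 m); the arm keeps its last pose, push and grip.
It fails at once if a bystander (soap bottle, tumbler, wrench) is moved 30 mm or more (distance of any of soap, tumbler, wrench from where it was at the start of the episode above 0.03 m).
It fails at once if the thermometer is pressed hard on the plug (over 20 N) (contact force between probe and test_plug above 20 N).
It also fails if it takes over 64 s, if anything falls off the work surface, if the arm or the gripper's body presses on something with over 40 N, if the wrist force passes 120 N, or if a joint passes its speed limit or range.

## Working session

There is one attempt and no reset: what is moved stays moved. The work goes in short steps, Python scripts to look and compute and a tool call to move; the robot and the scene stay as the last step left them, time stands still between calls to the robot, and variables do not carry over. Pictures are saved under pics/ and viewed, at most 10 in all, crops included, and the job is handed in when it is done.

Besides the shell and the picture viewer there is one more tool, called after ">>>" as name(argument=value, ...) on one line, values as JSON. carry_out: Moves the arm, as the interface text tells. Its arguments: {"type":"object","properties":{"moves":{"type":"string"},"force":{"type":"number"}},"required":["moves"]}

```bash
ls; mkdir -p pics; cat > h.py <<'E'
import numpy as np,cv2,pickle
from scipy.spatial.transform import Rotation as R
def snap(bot,name,tag):
    o=bot.get_obs(); c=bot.camera(name)
    if 'mount' in c:
        T=np.eye(4);T[:3,:3]=rot(o['tcp_rot']).as_matrix();T[:3,3]=o['ee_pos']
        c['T']=T@np.array(c['mount'])
    pickle.dump(c,open(f'pics/{tag}.pkl','wb')); cv2.imwrite(f'pics/{tag}.png',c['img'][:,:,::-1]); return c
def rot(e): return R.from_euler('xyz',e,degrees=True)
def load(tag): return pickle.load(open(f'pics/{tag}.pkl','rb'))
def pose(c):
    if 'T' in c: return c['T'][:3,3],c['T'][:3,:3]
    o=np.array(c['orientation'])
    M=o if o.shape==(3,3) else rot(o).as_matrix()
    return np.array(c['position']),M
def ray(c,u,v):
    p,M=pose(c)
    K=np.array(c['mtx']); k=np.array([c['k1'],0,0,0,0],float)
    s=cv2.undistortPoints(np.array([[[u,v]]],float),K,k)[0,0]
    d=M@np.array([s[0],-s[1],-1]); return p,d/np.linalg.norm(d)
def atz(c,u,v,z):
    p,d=ray(c,u,v); return p+d*(z-p[2])/d[2]
def proj(c,X):
    p,M=pose(c); X=np.atleast_2d(X); Y=(X-p)@M; Y=Y*[1,-1,-1]
    return cv2.projectPoints(Y.reshape(-1,1,3),np.zeros(3),np.zeros(3),np.array(c['mtx']),np.array([c['k1'],0,0,0,0],float))[0][:,0]
def tri(*rs):
    A=0;b=0
    for p,d in rs:
        P=np.eye(3)-np.outer(d,d);A=A+P;b=b+P@p
    return np.linalg.solve(A,b)
E
python3 - <<'E'
from h import *
from workcell import bot
print(bot.get_obs())
for n in ['side','top']:
    c=snap(bot,n,n+'0'); print({k:v for k,v in c.items() if k!='img'})
E
```

```text
pics
{'time': 0.0, 'q': array([6.39417872e+01, 5.01027668e+00, 1.00334281e+01, 9.51014936e+01,
       2.79726356e-04, 9.00013641e+01]), 'qd': array([ 0.01613366,  0.0344488 , -0.01986823, -0.11919584, -0.01436083,
       -0.03222523]), 'joint_efforts': array([ 3.91399866e-03, -5.20391071e+01,  4.64793599e+01,  1.67083705e-02,
        2.33581732e-04,  6.83754067e-07]), 'ee_pos': array([0.24150496, 0.49388733, 0.24758179]), 'tcp_rot': array([-1.79921658e+02, -2.77860892e-04,  1.53940423e+02]), 'wrist_force': array([-0.91617007, -0.32488523,  0.02769201]), 'torque': array([-0.03442982,  0.0133657 , -0.04570271]), 'grasp_force': 0.0, 'opening': 0.08550559831791818}
{'mtx': array([[618.73984011,   0.        , 318.61924284],
       [  0.        , 618.73984011, 231.7546735 ],
       [  0.        ,   0.        ,   1.        ]]), 'k1': -0.2108009443047635, 'position': array([-0.21313035, -1.00646765,  1.21189001]), 'orientation': array([ 49.24540581,   1.13035728, -34.86390099])}
{'mtx': array([[447.8153496 ,   0.        , 319.50565817],
       [  0.        , 447.8153496 , 235.785541  ],
       [  0.        ,   0.        ,   1.        ]]), 'k1': -0.06170326246048719, 'position': array([0.2926332 , 0.02533214, 1.12831751]), 'orientation': array([ 12.03788685,   0.35363302, -91.41854307])}
```

View pics/side0.png

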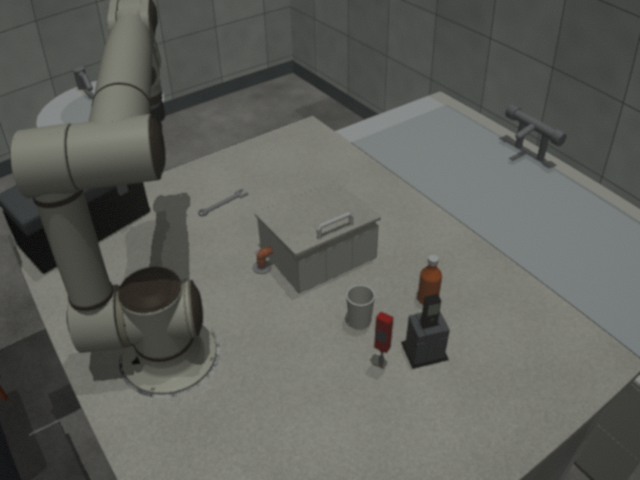

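View pics/top0.png

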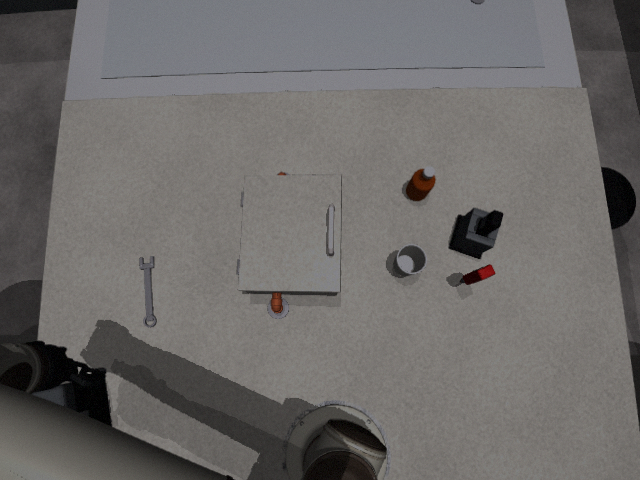

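Both views show the shut cover, with its handle at side (335,223) and top (331,230). Two things could be taken for the thermometer:
- The black one in the holder, at side (431,308) and top (490,222).
- The red look-alike, at side (384,332) and top (485,272).

I choose the black one and will check it in a close crop.

```bash
python3 - <<'E'
from h import *
s=cv2.imread('pics/side0.png');t=cv2.imread('pics/top0.png')
z=lambda i,x,y,w,h:cv2.resize(i[y:y+h,x:x+w],(400,300),interpolation=cv2.INTER_CUBIC)
a=np.vstack([np.hstack([z(s,370,250,100,75+0),z(s,245,180,144,108)]),np.hstack([z(t,430,190,100,75),z(t,224,170,160,120)])])
a=np.clip(a.astype(float)*1.5,0,255).astype('uint8')
cv2.imwrite('pics/crop0.png',a)
E
```

```text
(no output)
```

View pics/crop0.png

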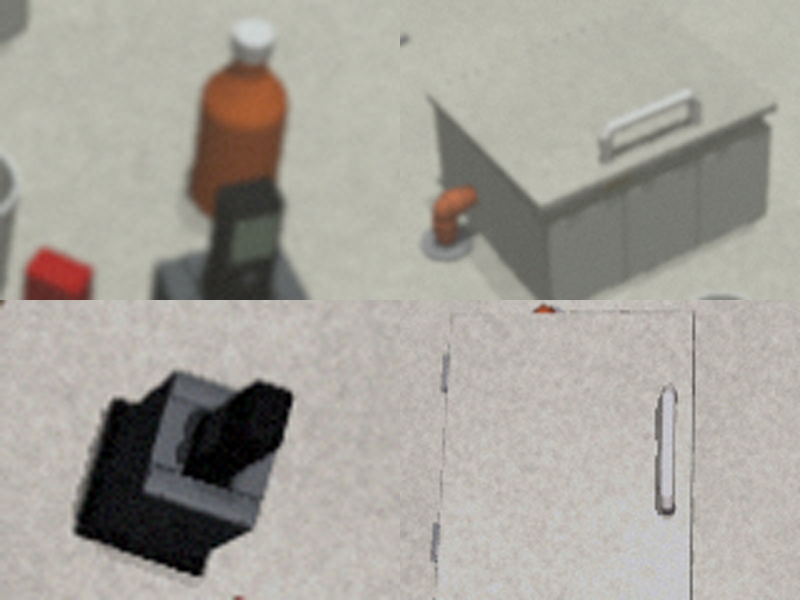

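```bash
cat > fit.py <<'E'
from h import *
from scipy.optimize import least_squares
s=load('side0');t=load('top0')
def cover(P,th,pts): # pts in cover frame: x along hinge, y towards hinge, z out
    x,y,yaw=P; a=R.from_euler('x',-th)
    return R.from_euler('z',yaw).apply(a.apply(pts)+[0,.11,.12])+[x,y,0]
pts=np.array([[-.135,0,.012],[.135,0,.012],[-.135,-.225,.012],[.135,-.225,.012],[0,-.205,.047]])
tp=[(240,290.5),(244,176),(339.5,291),(341.2,174.8),(330.7,230)]
sp={0:(255.8,214.9),2:(296.1,254.5),3:(380,217.8),4:(334.5,221)}
f=lambda p:np.r_[(proj(t,cover(p[:3],p[3],pts))-tp).ravel(),(proj(s,cover(p[:3],p[3],pts[list(sp)]))-list(sp.values())).ravel()]
# unseen top-cam shadow irrelevant
if __name__=='__main__':
    r=least_squares(f,[.5,0.05,0,0]);print(r.x,np.degrees(r.x[2:]));print(r.fun.reshape(-1,2).round(1))
    print('handle',cover(r.x[:3],r.x[3],pts[4:]))
    # probe top: z=.193
    print('probe',tri(ray(t,492,217),ray(s,432,298)))
    print(atz(t,490+4,214,.193),atz(s,432,298,.193), 'holder top centre',atz(t,481,224,.11))
    for n,u,v in [('soap',427,170),('tumb',411,258)]: print(n,atz(t,u,v,.1 if n=='tumb' else .15))
    print('red',atz(t,487,270,.15),atz(s,384,318,.15))
E
python3 fit.py
```

```text
[ 0.5158796   0.09200043 -0.03467531  0.05340811] [-1.98674882  3.06005946]
[[-0.5  0.2]
 [ 1.  -0.5]
 [ 1.3  0.3]
 [-0.4 -0.4]
 [ 0.7 -2.3]
 [-2.4 -1.9]
 [-1.2  0.9]
 [-0.  -0.5]
 [-0.3  0.4]]
handle [[ 5.12683217e-01 -1.42855170e-04  1.77876443e-01]]
probe [ 0.52881813 -0.35499633  0.18068014]
[ 0.53069322 -0.35424922  0.193     ] [ 0.52192441 -0.36306041  0.193     ] holder top centre [ 0.52831366 -0.35422067  0.11      ]
soap [ 0.65047864 -0.22633585  0.15      ]
tumb [ 0.45363014 -0.18525884  0.1       ]
red [ 0.41429534 -0.34239257  0.15      ] [ 0.42259921 -0.31696349  0.15      ]
```

>>> carry_out(moves="-460 -324 -60 0 0 -24 85;-460 -324 -60 0 0 -24 85;-460 -324 -60 0 0 -24 85;-460 -324 -60 0 0 -24 85;-460 -324 -60 0 0 -24 85;-460 -324 -60 0 0 -24 85;-460 -324 -60 0 0 -24 85;-460 -324 -60 0 0 -24 85;-460 -324 -60 0 0 -24 85;-460 -324 -60 0 0 -24 85;-460 -324 -60 0 0 -24 85;-460 -324 -60 0 0 -24 85;-460 -324 -60 0 0 -24 85;-460 -324 -60 0 0 -24 85;-460 -324 -60 0 0 -24 85;-460 -324 -60 0 0 -24 85;-460 -324 -60 0 0 -24 85;-460 -324 -60 0 0 -24 85;-460 -324 -60 0 0 -24 85;-460 -324 -60 0 0 -24 85", force=25)

```text
time: 2.1
ee_pos: [0.5125, 0.0011, 0.3083]
tcp_rot: [180.0, 0.0, 178.0]
wrist_force: [0.8, 0.5, 0.2]
opening: 0.0848
grasp_force: 0.0
```

```bash
python3 - <<'E'
from h import *
from workcell import bot
c=snap(bot,'wrist','w1');o=bot.get_obs();print(o['ee_pos'],o['tcp_rot'],o['q'],c['mount'],c['mtx'][0],c['k1'])
E
```

```text
[0.51249029 0.00102054 0.30833183] [-1.79998006e+02  6.01998822e-03  1.77949792e+02] [ 1.15255409e-01  1.60793795e+00  1.33241026e+01  1.01710224e+02
 -2.21969134e-03  2.16546323e+00] [[ 3.68905088e-04  9.65815145e-01  2.59231499e-01  6.57714797e-02]
 [ 9.99998311e-01 -8.23084564e-04  1.64348497e-03 -7.31391569e-04]
 [ 1.80067212e-03  2.59230455e-01 -9.65813817e-01 -1.25925347e-01]
 [ 0.00000000e+00  0.00000000e+00  0.00000000e+00  1.00000000e+00]] [367.61365105   0.         314.44832957] -0.008615666013139362
```

View pics/w1.png

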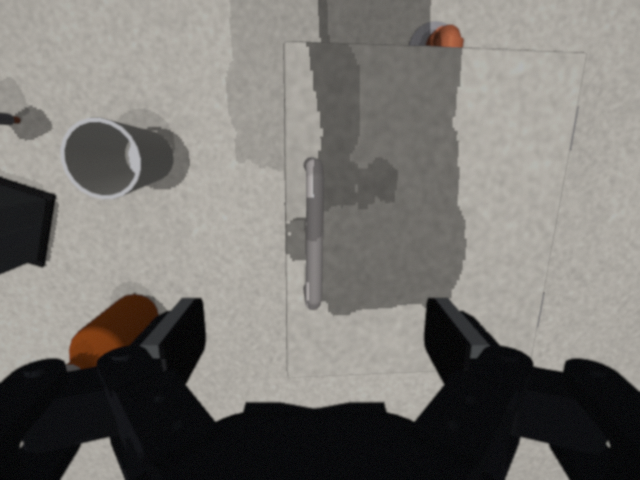

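The wrist view shows the bar from (310,160) to (313,305). The visible cover corners are at (285,42), (584,52) and (287,376). I'll add these to the fit.

```bash
python3 - <<'E'
from fit import *
w=load('w1')
wp={2:(285,42),0:(584,52),3:(287,376),4:(312,232)}
def g(p):
    return np.r_[f(p),2*(proj(w,cover(p[:3],p[3],pts[list(wp)]))-list(wp.values())).ravel()]
r=least_squares(g,[.5,.05,0,0],loss='soft_l1');print(r.x,np.degrees(r.x[2:]));print(g(r.x).reshape(-1,2).round(1))
P=r.x
print('handle',cover(P[:3],P[3],pts[4:]))
print('w-only z=.175/.17',atz(w,312,232,.175),atz(w,312,232,.168))
print('handle tri',tri(ray(w,312,232),ray(t,330.7,230),ray(s,334.5,221)))
np.save('P.npy',P)
E
```

```text
[ 0.51605254  0.09028773 -0.04675721  0.06477024] [-2.67899063  3.71106166]
[[-0.5 -0.5]
 [ 2.3 -1.1]
 [ 1.2  0.7]
 [ 0.9 -0.3]
 [ 1.2 -2.1]
 [-1.9 -2.1]
 [-1.7  0.3]
 [ 0.3 -0.4]
 [-0.3  0. ]
 [-2.5  0.1]
 [ 1.  -0.3]
 [-0.5 -2.4]
 [ 1.7 13.5]]
handle [[ 0.51177451 -0.00114031  0.18017007]]
w-only z=.175/.17 [ 0.5080179  -0.00164175  0.175     ] [ 0.50967345 -0.00176041  0.168     ]
handle tri [ 0.50871054 -0.00078227  0.18016243]
```

>>> carry_out(moves="0 -2 40 0 0 0 50;0 -2 80 0 0 0 50;0 -2 110 0 0 0 50;0 -2 130 0 0 0 50;0 -2 130 0 0 0 50;0 -2 130 0 0 0 0;0 -2 130 0 0 0 0;0 -2 130 0 0 0 0;0 -2 130 0 0 0 0;0 -2 130 0 0 0 0;0 -2 130 0 0 0 0;0 -2 130 0 0 0 0;0 -2 130 0 0 0 0;0 -2 130 0 0 0 0", force=25)

```text
time: 3.55
ee_pos: [0.5131, 0.0003, 0.1792]
tcp_rot: [179.8, 0.1, 178.0]
wrist_force: [2.0, 9.9, -2.0]
opening: 0.0111
grasp_force: 26.7
```

```bash
python3 - <<'E'
import numpy as np
a0=12.91;r=210.3
def tcp(th):
    a=np.radians(th+a0);f=np.radians(max(0,(th-4)/86*30))
    return np.array([200.3-r*np.cos(a)-2*np.sin(f),120+r*np.sin(a)-2*np.cos(f)]),np.degrees(f)
ths=np.r_[np.linspace(4,92,20)]
b=tcp(4)[0]
for th in ths[1:]:
    p,f=tcp(th);d=p-b;print(f'{th:.0f}: {-.012*d[0]:.0f} {d[0]:.0f} {-d[1]:.0f} {f:.0f} 0 0 0')
E
```

```text
9: -0 6 -16 2 0 0 0
13: -0 12 -32 3 0 0 0
18: -0 20 -47 5 0 0 0
23: -0 30 -61 6 0 0 0
27: -0 40 -74 8 0 0 0
32: -1 51 -87 10 0 0 0
36: -1 64 -98 11 0 0 0
41: -1 77 -109 13 0 0 0
46: -1 91 -118 15 0 0 0
50: -1 106 -127 16 0 0 0
55: -1 121 -134 18 0 0 0
60: -2 137 -139 19 0 0 0
64: -2 154 -144 21 0 0 0
69: -2 170 -147 23 0 0 0
73: -2 187 -149 24 0 0 0
78: -2 204 -149 26 0 0 0
83: -3 221 -148 27 0 0 0
87: -3 238 -146 29 0 0 0
92: -3 254 -142 31 0 0 0
```

>>> carry_out(moves="0 3 -8 0 0 0 0;0 6 -16 0 0 0 0;0 9 -24 0 0 0 0;0 12 -32 0 0 0 0;0 16 -40 0 0 0 0;0 20 -47 0 0 0 0", force=25)

```text
time: 4.15
ee_pos: [0.514, 0.0205, 0.2252]
tcp_rot: [179.8, 0.0, 178.0]
wrist_force: [6.7, 10.0, -13.9]
opening: 0.0112
grasp_force: 25.2
```

>>> carry_out(moves="0 10 -14 2 0 0 0;0 20 -27 4 0 0 0;-1 31 -40 6 0 0 0;-1 44 -51 8 0 0 0;-1 57 -62 10 0 0 0;-1 71 -71 12 0 0 0;-1 86 -80 14 0 0 0;-1 101 -87 16 0 0 0;-2 117 -92 18 0 0 0;-2 134 -97 20 0 0 0;-2 150 -100 22 0 0 0;-2 167 -102 24 0 0 0;-2 184 -102 26 0 0 0;-3 201 -101 28 0 0 0;-3 218 -99 30 0 0 0;-3 234 -95 31 0 0 0;-3 234 -95 31 0 0 0;-3 234 -95 31 0 0 0")

```text
time: 5.95
ee_pos: [0.5248, 0.2541, 0.3223]
tcp_rot: [-149.2, 0.2, 178.0]
wrist_force: [2.4, 6.6, 9.1]
opening: 0.0109
grasp_force: 26.5
```

```bash
python3 - <<'E'
from h import *
from workcell import bot
s=snap(bot,'side','side1')
o=bot.get_obs();print(o['ee_pos'],o['tcp_rot'],o['q'],o['opening'])
E
```

```text
[0.52478265 0.25380794 0.32232786] [-149.1701831     0.22430569  178.01749677] [ 36.49550349  30.7677266   45.505688   124.95626883 -23.78418985
  42.84032492] 0.010911328098712153
```

View pics/side1.png

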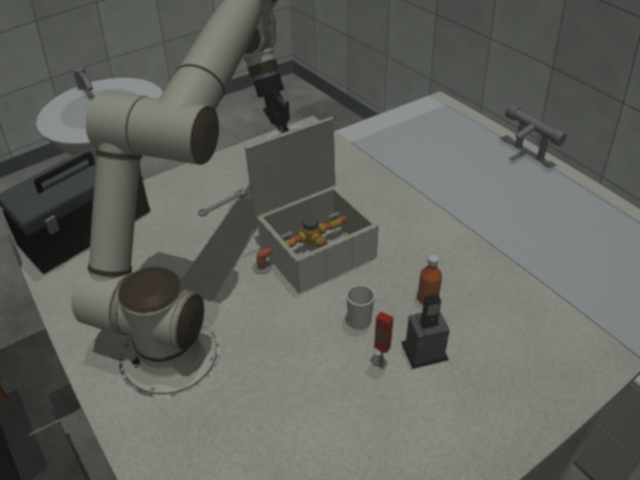

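The side view shows the cover standing upright, with the gripper still on the handle at (278,115). The box is open and the valve is visible at (315,232). Next I release the bar and back away.

>>> carry_out(moves="0 0 0 0 0 0 26;0 0 0 0 0 0 26;0 0 0 0 0 0 26;0 0 0 0 0 0 26;0 0 -10 0 0 0 26;0 0 -25 0 0 0 26;0 0 -45 0 0 0 26;0 0 -65 0 0 0 26;0 0 -65 0 0 0 26")

```text
time: 6.9
ee_pos: [0.5178, 0.2751, 0.3583]
tcp_rot: [-149.9, 1.1, 178.6]
wrist_force: [0.6, 0.7, 0.4]
opening: 0.0261
grasp_force: 0.0
```

>>> carry_out(moves="10 -8 -13 -8 0 0 26;20 -15 -26 -16 0 0 26;30 -23 -39 -24 0 0 26;50 -31 -51 -31 0 0 26;80 -41 -70 -31 0 0 26;80 -41 -70 -31 0 0 26;80 -41 -70 -31 0 0 26;80 -41 -70 -31 0 0 26")

```text
time: 7.7
ee_pos: [0.4375, 0.2768, 0.4356]
tcp_rot: [179.2, 0.9, 178.6]
wrist_force: [1.0, -0.5, -1.2]
opening: 0.0261
grasp_force: 0.0
```

```bash
python3 - <<'E'
from h import *
from workcell import bot
o=bot.get_obs();print(o['q'])
p=np.array(o['ee_pos']);M=rot(o['tcp_rot']).as_matrix()
for T in ([.40,-.10,.42],[.50,-.352,.36]): print((M.T@(np.array(T)-p)*1000).round())
print(M.round(2))
E
```

```text
[ 32.25505988   9.10101931  36.78190886 116.48261091   0.12933624
  33.69873468]
[  28. -378.   10.]
[ -77. -628.   68.]
[[-1.    0.03  0.02]
 [ 0.03  1.    0.01]
 [-0.02  0.01 -1.  ]]
```

>>> carry_out(moves="28 -378 10 0 0 0 70;28 -378 10 0 0 0 70;28 -378 10 0 0 0 70;28 -378 10 0 0 0 70;28 -378 10 0 0 0 70;28 -378 10 0 0 0 70;28 -378 10 0 0 0 70;28 -378 10 0 0 0 70;28 -378 10 0 0 0 70;-77 -628 68 0 0 0 70;-77 -628 68 0 0 0 70;-77 -628 68 0 0 0 70;-77 -628 68 0 0 0 70;-77 -628 68 0 0 0 70;-77 -628 68 0 0 0 70;-77 -628 68 0 0 0 70;-77 -628 68 0 0 0 70;-77 -628 68 0 0 0 70")

```text
time: 9.5
ee_pos: [0.4996, -0.351, 0.361]
tcp_rot: [179.1, 1.0, 178.6]
wrist_force: [-0.5, -0.4, 0.9]
opening: 0.0701
grasp_force: 0.0
```

```bash
python3 - <<'E'
from h import *
from workcell import bot
c=snap(bot,'wrist','w2');snap(bot,'side','side2');o=bot.get_obs();print(o['ee_pos'],o['tcp_rot'],o['q'])
cv2.imwrite('pics/w2b.png',np.clip(c['img'][:,:,::-1].astype(float)*1.8,0,255).astype('uint8'))
E
```

```text
[ 0.49943129 -0.35092064  0.36183254] [179.18034321   1.06535052 178.60498902] [-35.65414553  18.63894896  39.19793433 110.13990529   1.27715799
 -34.26208421]
```

View pics/w2b.png

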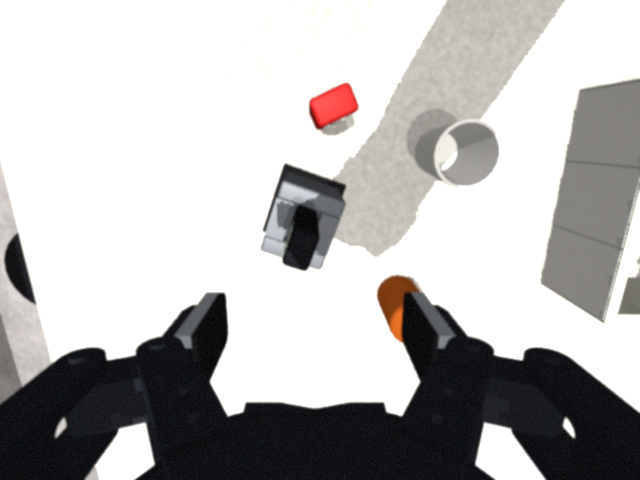

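The wrist view shows the black probe at about (300,238) in its grey holder, turned by roughly 20°. The red look-alike is at (334,105), the tumbler at (467,150) and the soap at (400,305). I'll zoom in on the holder to get its yaw.

```bash
python3 - <<'E'
import cv2,numpy as np
i=cv2.imread('pics/w2.png')[150:285,240:370].astype(float)
i=np.clip((i/255)**.5*255*1.2,0,255).astype('uint8')
cv2.imwrite('pics/w2c.png',cv2.resize(i,None,fx=4.4,fy=4.4,interpolation=cv2.INTER_CUBIC))
E
```

```text
(no output)
```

View pics/w2c.png

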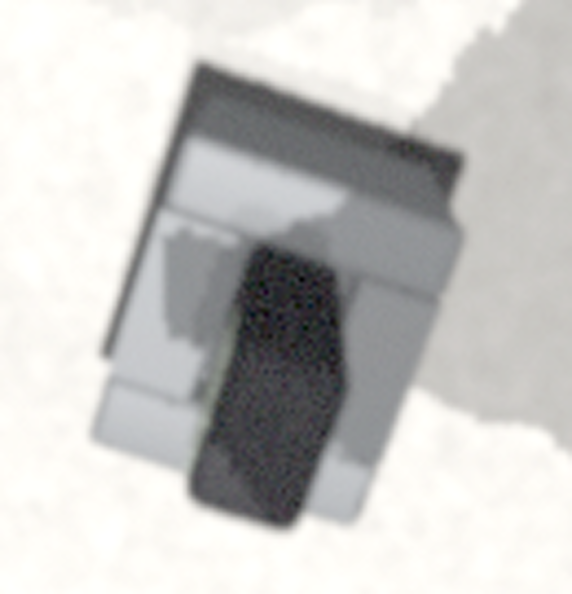

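```bash
python3 - <<'E'
from h import *
w=load('w2')
q=lambda x,y,z:atz(w,x/4.4+240-.5,y/4.4+150-.5,z)
c=[q(*p,.11) for p in [(197,140),(465,232),(357,522),(92,440)]]
print(np.round(c,4),'ctr',np.mean(c,0))
for a,b in [(0,1),(1,2),(3,2),(0,3)]:
    d=c[b]-c[a];print(np.linalg.norm(d),np.degrees(np.arctan2(d[1],d[0])))
t=[q(*p,.193) for p in [(190,505),(295,530),(348,385),(241,357)]]
print('top',np.mean(t,0))
for a,b in [(0,1),(2,1)]:
    d=t[b]-t[a];print(np.linalg.norm(d),np.degrees(np.arctan2(d[1],d[0])))
E
```

```text
[[ 0.4738 -0.3786  0.11  ]
 [ 0.4968 -0.3168  0.11  ]
 [ 0.5683 -0.3435  0.11  ]
 [ 0.5454 -0.4074  0.11  ]] ctr [ 0.52108386 -0.36155359  0.11      ]
0.06593100857277043 69.57494370267167
0.07628375772872964 -20.50586282539841
0.0678479759677194 70.23213726173655
0.07708836671107741 -21.926656339125802
top [ 0.52220198 -0.36187779  0.193     ]
0.020709576391828504 74.14218724136978
0.030562767420803962 -20.67863930993964
```

```bash
cat >> h.py <<'E'
def rows(bot,*targets):
    o=bot.get_obs();p=np.array(o['ee_pos']);r=rot(o['tcp_rot'])
    for T,e in targets:
        e=e if isinstance(e,R) else rot(e)
        print((r.inv().apply(np.array(T)-p)*1000).round(1),np.degrees((r.inv()*e).as_rotvec()).round(1))
E
python3 - <<'E'
from h import *
from workcell import bot
E=[180,0,159.6]
rows(bot,([.5213,-.3616,.26],E),([.5213,-.3616,.161],E))
E
```

```text
[-20.2 -11.6 102.1] [ 1.   0.9 19. ]
[-18.4 -13.  201. ] [ 1.   0.9 19. ]
```

>>> carry_out(moves="-7 -4 40 0 0 8 70;-14 -8 75 0.5 0.5 15 70;-20 -12 102 1 1 19 70;-20 -12 102 1 1 19 70;-20 -12 140 1 1 19 70;-19 -12 170 1 1 19 70;-19 -13 190 1 1 19 70;-18 -13 201 1 1 19 70;-18 -13 201 1 1 19 70;-18 -13 201 1 1 19 70")

```text
time: 10.6
ee_pos: [0.521, -0.3627, 0.1623]
tcp_rot: [-180.0, -0.0, 159.6]
wrist_force: [-0.3, -1.4, 1.0]
opening: 0.07
grasp_force: 0.0
```

```bash
python3 - <<'E'
from h import *
from workcell import bot
o=bot.get_obs();print(o['ee_pos'],o['tcp_rot'],o['wrist_force'])
s=snap(bot,'side','side3');t=snap(bot,'top','top3');w=snap(bot,'wrist','w3')
z=lambda i,x,y,w,h:cv2.resize(i[y:y+h,x:x+w,::-1],(400,300),interpolation=cv2.INTER_CUBIC)
a=np.vstack([np.hstack([z(s['img'],370,250,120,90),z(t['img'],430,170,120,90)]),np.hstack([z(w['img'],120,130,400,300),z(s['img'],220,100,200,150)])])
cv2.imwrite('pics/c3.png',np.clip((a/255.)**.6*255,0,255).astype('uint8'))
E
```

```text
[ 0.5210243  -0.3627153   0.16230684] [-1.79960118e+02 -6.59887072e-03  1.59597401e+02] [-0.2509525  -1.38268944  0.99230189]
```

View pics/c3.png

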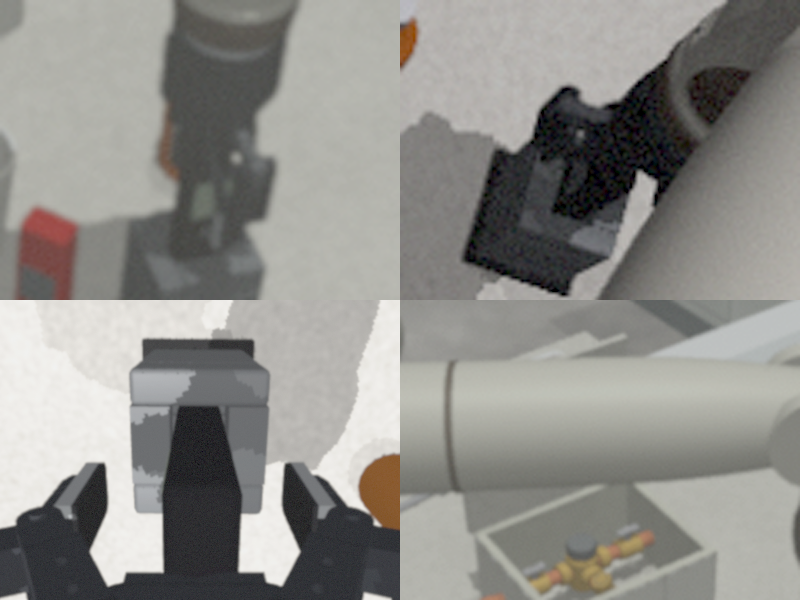

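The probe body is upright and centred between the fingers (crop, lower left). I close on it and lift.

>>> carry_out(moves="0 0 0 0 0 0 0;0 0 0 0 0 0 0;0 0 0 0 0 0 0;0 0 0 0 0 0 0;0 0 0 0 0 0 0;0 0 0 0 0 0 0;0 0 0 0 0 0 0;0 0 0 0 0 0 0;0 0 0 0 0 0 0;0 0 0 0 0 0 0;0 0 -10 0 0 0 0;0 0 -20 0 0 0 0;0 0 -35 0 0 0 0;0 0 -60 0 0 0 0;0 0 -90 0 0 0 0;0 0 -130 0 0 0 0;0 0 -170 0 0 0 0;0 0 -170 0 0 0 0;0 0 -170 0 0 0 0", force=60)

```text
time: 12.65
ee_pos: [0.5211, -0.3634, 0.3312]
tcp_rot: [-179.9, -0.0, 159.5]
wrist_force: [0.1, -0.0, -2.8]
opening: 0.023
grasp_force: 59.2
```

```bash
cat > plug.py <<'E'
from h import *
P=np.load('P.npy'); Rz=R.from_euler('z',P[2])
face=Rz.apply([-.012,-.035,.082])+[P[0],P[1],0]
n=Rz.apply([-np.sin(np.radians(20)),0,np.cos(np.radians(20))])
y=Rz.apply([0,1,0]);RT=R.from_matrix(np.c_[np.cross(y,-n),y,-n])
E
python3 - <<'E'
from plug import *
from workcell import bot
print(face,n,RT.as_euler('xyz',degrees=True))
rows(bot,(face+n*.2493,RT),(face+n*.1893,RT))
# tip in side/top views
s=snap(bot,'side','side4');t=snap(bot,'top','top4');w=snap(bot,'wrist','w4')
o=bot.get_obs();tip=np.array(o['ee_pos'])+rot(o['tcp_rot']).apply([0,0,.1493])
for c in (s,t,w):print(proj(c,tip))
E
```

```text
[0.50242975 0.05588686 0.082     ] [-0.34164634  0.01598608  0.93969262] [180.          20.         177.32100937]
[245.4 360.2  14.5] [ -3.2 -19.9 -17.6]
[225.8 366.6  70.8] [ -3.2 -19.9 -17.6]
[[430.55556144 302.40134409]]
[[495.85515234 220.23016445]]
[[316.25568491 231.80997556]]
```

>>> carry_out(moves="50 70 3 -1 -4 -3 0;90 130 6 -1 -8 -6 0;135 200 8 -2 -12 -10 0;180 270 10 -3 -16 -14 0;225 330 13 -3 -20 -18 0;245 360 14 -3 -20 -18 0;245 360 14 -3 -20 -18 0;245 360 14 -3 -20 -18 0;245 360 14 -3 -20 -18 0;245 360 14 -3 -20 -18 0;245 360 14 -3 -20 -18 0;245 360 14 -3 -20 -18 0;245 360 14 -3 -20 -18 0;226 367 71 -3 -20 -18 0;226 367 71 -3 -20 -18 0;226 367 71 -3 -20 -18 0;226 367 71 -3 -20 -18 0")

```text
time: 14.5
ee_pos: [0.4375, 0.0594, 0.2609]
tcp_rot: [-179.8, 20.0, 177.7]
wrist_force: [-0.2, -0.3, -0.8]
opening: 0.0233
grasp_force: 59.4
```

```bash
python3 - <<'E'
from plug import *
from workcell import bot
o=bot.get_obs();print(o['ee_pos'],o['tcp_rot'],o['q'])
s=snap(bot,'side','side5');t=snap(bot,'top','top5');w=snap(bot,'wrist','w5')
tip=np.array(o['ee_pos'])+rot(o['tcp_rot']).apply([0,0,.1493])
for c in (s,t,w):print(proj(c,[face,tip]))
z=lambda i,x,y,w,h:cv2.resize(i[y:y+h,x:x+w,::-1],(400,300),interpolation=cv2.INTER_CUBIC)
a=np.vstack([np.hstack([z(s['img'],265,190,100,75),z(t['img'],240,190,100,75)]),np.hstack([z(w['img'],220,140,200,150),z(w['img'],120,130,400,300)])])
cv2.imwrite('pics/c5.png',np.clip((a/255.)**.6*255,0,255).astype('uint8'))
E
```

```text
[0.43746983 0.05939461 0.26092954] [-179.83539453   20.04837387  177.65462011] [ 10.47613703 -28.83264108 -19.39891108  79.88128947  -4.52397743
  12.0707267 ]
[[319.39688855 238.98815563]
 [314.73452468 230.09072123]]
[[307.21850164 241.60999552]
 [306.34722169 244.23538053]]
[[314.72789798 220.46858718]
 [315.10891369 231.5217745 ]]
```

View pics/c5.png

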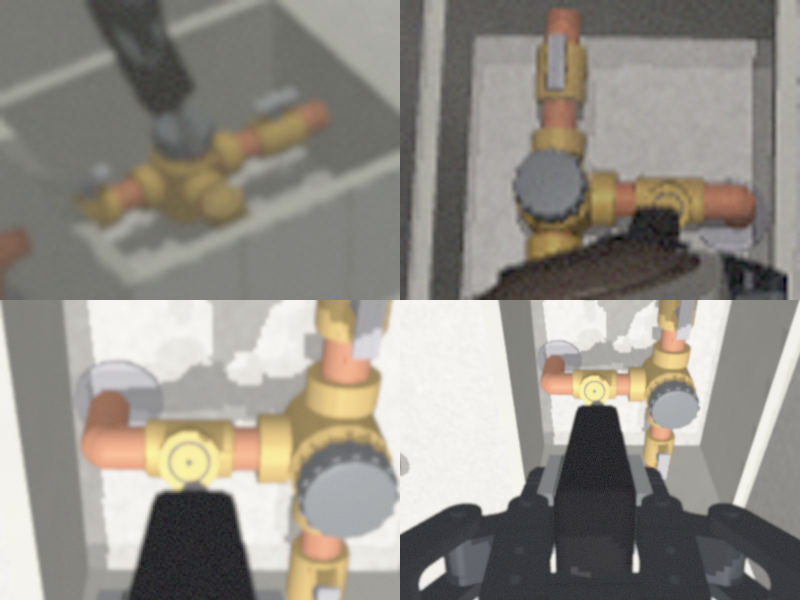

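The plug's dot appears at (314.5,221) in the wrist view and (307,241) in the top view. Both match the prediction to within 1 px, so I descend along the normal.

```bash
python3 - <<'E'
from plug import *
from workcell import bot
rows(bot,(face+n*.1573,RT),(face+n*.1493,RT),(face+n*.1443,RT))
E
```

```text
[ 0.5 -1.1 33.6] [-0.   0.1  0.4]
[ 0.6 -1.1 41.6] [-0.   0.1  0.4]
[ 0.6 -1.1 46.6] [-0.   0.1  0.4]
```

>>> carry_out(moves="0.5 -1 10 0 0 0.4 0;0.5 -1 20 0 0 0.4 0;0.5 -1 28 0 0 0.4 0;0.5 -1 34 0 0 0.4 0;0.5 -1 34 0 0 0.4 0;0.5 -1 34 0 0 0.4 0;0.5 -1 34 0 0 0.4 0")

```text
time: 15.35
ee_pos: [0.4486, 0.0587, 0.2279]
tcp_rot: [-180.0, 20.0, 177.3]
wrist_force: [-0.4, 0.8, -1.8]
opening: 0.0235
grasp_force: 59.5
```

```bash
python3 - <<'E'
from plug import *
from workcell import bot
o=bot.get_obs();print(o['ee_pos'],o['tcp_rot'],o['wrist_force'],o['wrist_force']@n)
rows(bot,(face+n*.1493,RT),(face+n*.1443,RT))
s=snap(bot,'side','side6');t=snap(bot,'top','top6');w=snap(bot,'wrist','w6')
r=rot(o['tcp_rot']);tip=np.array(o['ee_pos'])+r.apply([0,0,.1493])
b=[np.array(o['ee_pos'])+r.apply([0,0,d]) for d in (.08,-.03)]
for c in (s,t,w):print(proj(c,[face,tip,*b]).round(1).tolist())
i=cv2.resize(s['img'][165:255,265:385,::-1],(800,600),interpolation=cv2.INTER_CUBIC)
cv2.imwrite('pics/c6.png',np.clip((i/255.)**.5*255,0,255).astype('uint8'))
E
```

```text
[0.44855475 0.05868894 0.22791051] [-179.98183282   20.03416147  177.33301435] [-0.43242321  0.766142   -1.79849853] -1.530052383751134
[-0.8 -0.3  6.3] [-0.  0.  0.]
[-0.8 -0.3 11.3] [-0.  0.  0.]
[[319.4, 239.0], [318.5, 237.8], [310.4, 222.7], [296.6, 196.7]]
[[307.2, 241.6], [307.0, 242.3], [305.7, 247.1], [303.3, 256.2]]
[[315.6, 231.5], [315.9, 232.4], [316.2, 259.8], [317.3, 371.5]]
```

View pics/c6.png

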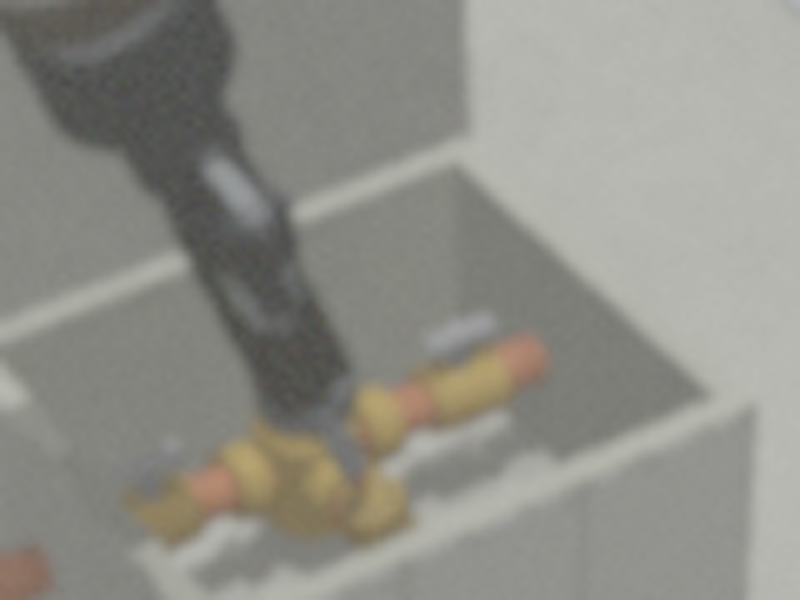

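The side crop shows the stem at (330,410) to (358,475), on the predicted axis just above the plug. I now press gently.

>>> carry_out(moves="-0.8 -0.3 2 0 0 0 0;-0.8 -0.3 4 0 0 0 0;-0.8 -0.3 5 0 0 0 0;-0.8 -0.3 6 0 0 0 0;-0.8 -0.3 7 0 0 0 0;-0.8 -0.3 8 0 0 0 0;-0.8 -0.3 9 0 0 0 0;-0.8 -0.3 9 0 0 0 0;-0.8 -0.3 9 0 0 0 0;-0.8 -0.3 9 0 0 0 0;-0.8 -0.3 9 0 0 0 0")

```text
time: 16.6
ee_pos: [0.4523, 0.0582, 0.2194]
tcp_rot: [-180.0, 20.0, 177.3]
wrist_force: [0.5, -0.2, -0.2]
opening: 0.0232
grasp_force: 59.6
```

```bash
cat > st.py <<'E'
from plug import *
from workcell import bot
for i in range(4):
    o=bot.get_obs();print(o['wrist_force'].round(2),(o['wrist_force']@n).round(2)); bot.camera('side')
print(o['ee_pos'],o['tcp_rot'],o['torque'])
rows(bot,(face+n*.1493,RT),(face+n*.1443,RT))
E
python3 st.py
```

```text
[ 0.48 -0.15 -0.25] -0.4
[-0.58  0.14 -0.55] -0.31
[-0.87 -0.42 -0.56] -0.24
[-0.96  0.26 -0.51] -0.14
[0.45229023 0.05816527 0.21935377] [-179.97426605   20.00714586  177.33379408] [-0.02680685  0.51047984 -0.03332465]
[-0.2  0.  -3. ] [-0.  0.  0.]
[-0.2  0.   2. ] [-0.  0.  0.]
```

The force along the normal has changed by about 1.2 N, which means first contact. I advance in small steps and log the slope.

>>> carry_out(moves="0 0 0.5 0 0 0 0;0 0 1 0 0 0 0;0 0 1.5 0 0 0 0;0 0 2 0 0 0 0;0 0 2 0 0 0 0;0 0 2 0 0 0 0;0 0 2 0 0 0 0")

```text
time: 17.5
ee_pos: [0.453, 0.0581, 0.2175]
tcp_rot: [-180.0, 20.0, 177.3]
wrist_force: [-1.3, -0.3, -0.2]
opening: 0.0231
grasp_force: 59.6
```

```bash
python3 st.py
```

```text
[-1.26 -0.33 -0.18] 0.26
[-0.55  0.32 -0.3 ] -0.09
[-0.46 -0.01 -0.44] -0.26
[-0.31  0.48  0.13] 0.23
[0.45298042 0.05815805 0.21747064] [-179.97454814   20.00880194  177.33826777] [0.12653699 0.47795278 0.01345555]
[-0.2  0.1 -5.1] [-0.  0.  0.]
[-0.2  0.1 -0.1] [-0.  0.  0.]
```

```bash
cat > st.py <<'E'
from plug import *
from workcell import bot
F=[]
for i in range(20):
    F.append(bot.get_obs()['wrist_force']); bot.camera('side')
F=np.array(F);o=bot.get_obs();print(F.mean(0),(F@n).mean(),(F@n).std()/20**.5,o['torque'],o['time'])
rows(bot,(face+n*.1443,RT))
E
python3 st.py
```

```text
[-0.8589056   0.5482455   0.44516251] 0.720522184076091 0.08423753798183803 [0.1592292  0.38262719 0.02260445] 18.7
[-0.2  0.1 -0.1] [-0.  0.  0.]
```

>>> carry_out(moves="0 0 0.5 0 0 0 0;0 0 1 0 0 0 0;0 0 1.5 0 0 0 0;0 0 2 0 0 0 0;0 0 2 0 0 0 0;0 0 2 0 0 0 0;0 0 2 0 0 0 0")

```text
time: 19.4
ee_pos: [0.4537, 0.0581, 0.2156]
tcp_rot: [-180.0, 20.0, 177.3]
wrist_force: [-0.4, 0.1, 0.8]
opening: 0.0234
grasp_force: 59.9
```

```bash
python3 st.py
```

```text
[-1.12140416  0.88341723  0.80076297] 1.1497170645437855 0.12674583501772724 [0.25046132 0.45374302 0.04284651] 20.4
[-0.2  0.1 -2.1] [-0.  0.  0.]
```

```bash
python3 -c "
from workcell import bot
print(bot.get_obs()['qd'].round(2)); print(bot.job_done())"
```

```text
[ 0.11 -0.02 -0.05  0.07  0.09 -0.04]
the job is handed in; nothing more can be done
None
```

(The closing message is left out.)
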